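Isolate the repair bench and swing out the lockout hasp

TASK

Switch off the repair bench's changeover isolator: push its red handle down against the spring, turn it clockwise (never forcing it round while it is up) from the green mark to about the white mark, and feel for the off notch so that the handle springs back up there by itself; never go on towards the blue mark (the backup supply). Then swing the steel lockout hasp up and over, fully out to its stop, ready for a padlock, and let go. Leave the bottle, the tape roll and the wooden rest where they are.

Things in the scene. Friction and masses are not known exactly. Their poses are not given: they have to be found in the camera images.
- isolator: Fixed light-grey enclosure, 160 mm (its x) by 200 mm (its y) by 75 mm high, on the bench. Origin: centre of its underside; z up. On its top (z = 75 mm): a yellow square plate and a black collar, 60 mm diameter, 18 mm high, both about the handle's vertical axis at x = 0, y = -30 mm; the hasp on the +y side.
- handle (a joint): Angle of the red handle about its vertical axis, rad; grows clockwise seen from above. At 0 the bar lies along the isolator's y, its white-dashed end towards +y at the green mark (mains on). Starts at 0 to 0.25, free play up to 0.32; beyond that it is blocked unless pushed down. Turning takes about 0.1 N m. No end stop before 2.5 (blue mark, backup supply); above 2.05 it has gone past off.
- handle_grip (a point): Centre of the top of the red handle, on its axis, 134 mm above the isolator's underside when up. The handle is a bar 96 long, 16 wide, 34 mm high, its underside 7 mm above the collar. It pushes straight down 7 mm against a spring (5 N at the top, 10 N at the bottom, hard stop). Pushed down 5 mm or more it turns freely. Site x: across the bar, y: along it to the white dash, z up.
- handle_end (a point): Middle of the top edge at the white-dashed end of the red bar, 48 mm from its axis.
- off_mark (a point): White mark on the yellow plate, at handle angle 1.45. The off notch is hidden near it: its middle is at 1.15 to 1.75, different from unit to unit; the handle can rise within 0.10 either side of it. Nothing else marks it: a pushed-down handle turns past. Let up elsewhere, the handle stays caught about 5 mm down, a hard limit felt on a gentle upward pull; in the notch it rises the whole 7 mm.
- hasp (a joint): Angle of the lockout hasp about its horizontal hinge, rad: 0 lying flat, pointing at the handle; grows as its free end rises and goes over outwards (to the isolator's +y); hard stop at 2.3, leaning outwards. It stays where it is left (friction 0.035 N m). While the handle is on, the bar lies over its free end and blocks it.
- hasp_hinge (a point): Point on the hasp's hinge axis, fixed on the isolator at x = 0, y = 75 mm, z = 86 mm; the axis runs along the isolator's x; bearing blocks stand at x = +-9.5 to 17.5 mm, 12 mm wide in y.
- hasp_tip (a point): Free end of the hasp, a flat steel tongue 16 mm wide (isolator x), 5 mm thick and 72 mm long from hinge axis to this point, with a red band and a dark padlock hole. Lying flat, its middle plane is 86 mm above the bench, so its underside is 8.5 mm above the enclosure's top. Its z axis is the tongue's upper face.
- bottle: White flux bottle with a blue cap, 38 mm diameter, 85 mm high, loose bystander; origin centre of its underside.
- tape: Yellow roll of tape lying flat, 70 mm diameter, 24 mm high, loose bystander; origin centre of its underside.
- rest: Grooved wooden tool rest, 50 x 90 x 30 mm, loose bystander; origin centre of its underside.

How it is judged:
By the outcome, as a careful person would: the job done as asked, in the order asked, and still so for the second after the job is handed in, with the robot touching nothing.
It also fails if it takes over 67 s, if anything falls off the work surface, if the arm or the gripper's body presses on something with over 40 N, if the wrist force passes 120 N, or if a joint passes its speed limit or range.

ROBOT

A 6-joint arm with a two-finger parallel gripper is mounted at the origin on the work surface. World frame = base frame: x ahead of the robot, y to its left, z up, the work surface at z = 0. Lengths are in m, angles in rad, forces in N, time in s.
With the tool pointing down it reaches from about 0.375 to 0.9 m from the base axis. Payload 3.1 kg.
Tool frame: the origin (TCP) lies midway between the tips of the shut fingers; the grasp point (between the pads) lies 19 mm behind it; z points along the fingers, y is the direction in which the jaws open and shut (so a half turn about z gives the same grasp; the last joint's range is limited). The gripper opens to 85 mm and grips with 20 to 120 N. Pads are 22 mm wide; open, the fingers measure 114 mm over their backs; the gripper's body (76 mm by 85 mm) begins 54 mm behind the grasp point. The pads swing forward as they close: fully open they stand 13 mm farther back than shut.
Start: joints at [-0.178, 0.527, 1.433, -0, 1.181, -0.178], TCP at [0.625, 0, 0.231] pointing down, gripper open.
Joint ranges: [-3.08, 3.08], [-0.75, 2.2], [0.22, 2.44], [-1.43, 4.57], [0, 2.65], [-2.85, 2.85]. Speed limits (rad/s): [2.79, 2.79, 3.14, 3.14, 3.14, 3.14].

INTERFACE

Orientations are given as a unit quaternion [x, y, z, w].
In Python, from station import manip gives the robot as it stands.
- The arm moves only by the tool servo_tool, never from a script. Its argument "motion" is a list of rows, each a list of 7 numbers: the shift along the tool's x, y, z in mm, then the turn, a rotation vector about the tool's x, y, z in rad, then the opening, from -1 (shut) to 1 (fully open), so that 0 is half open. In form: [[x, y, z, rx, ry, rz, hand], ...]. A call has 1 to 12 rows; each row shifts and turns the pose as measured when the row begins, along the tool's axes as they then stand; what a row does not reach is not made up. A row lasts 1/12 s, in which the tool goes at most 41.7 mm and 7.16 degrees, less where a joint would pass 70% of its speed; a pose out of reach is approached as far as the arm can. A call with a gripper value outside its range is refused whole. The fingers move at their own pace and stop on an object; "grip_force" is the grip in N (left out, the last holds). Time passes only in rows, so rows that do not move let the fingers close. It gives the time, the measured TCP pose, the force and the opening at its end, in the units of the state.
- manip.sense(): the state, without advancing time (a new reading comes with each control period).
- manip.snapshot(name): name is "scene" or "side" or "wrist"; returns a dict with "frame" (400x640x3 uint8, red, green, blue), "mtx" (3x3 intrinsics, pixels), "world_from_camera" (4x4, takes a point from camera to world coordinates). Camera axes: x right, y up, looking along -z (the intrinsics and any distortion apply to the point x, -y, -z); pixel columns grow to the right and rows downward; lengths in m; the calibration is good to about 2 mm. A picture is of the moment at which its call begins. There is no depth.
- manip.sign_off(): hands the job in, once; it reports no verdict.
The state is a dict: "t": time; "q": joint angles; "qd": joint speeds; "tau": joint torques, N m; "tcp_pos": TCP position; "tool_rot": TCP orientation; "force": force on the tool from outside, world axes, zero at the start; "ft_torque": the same for the moment, N m; "finger_gap": opening from 0.0 (shut) to 1.0 (fully open).
Only numpy, scipy, OpenCV 4.12 (cv2) and the standard library are available. Lean on these libraries where they do the work, as an engineer would, in place of code of your own. Each camera call takes 0.05 s, during which the arm holds its last target.

## Working session

There is one attempt and no reset: what is moved stays moved. The work goes in short steps, Python scripts to look and compute and a tool call to move; the robot and the scene stay as the last step left them, time stands still between calls to the robot, and variables do not carry over. Pictures are saved under pics/ and viewed, and the job is handed in when it is done.

Besides the shell and the picture viewer there is one more tool, called after ">>>" as name([rows], argument=value, ...), one row to a line, values as JSON. servo_tool: Moves the arm, as the interface text tells. Its arguments: {"type":"object","properties":{"motion":{"type":"array"},"grip_force":{"type":"number"}},"required":["motion"]}

```bash
ls; mkdir -p pics; cat > h.py <<'E'
from station import manip
import cv2,numpy as np
def snap(n,f):
    s=manip.snapshot(n); cv2.imwrite('pics/'+f,cv2.cvtColor(s['frame'],cv2.COLOR_RGB2BGR))
    np.savez('pics/'+f[:-4]+'.npz',K=s['mtx'],T=s['world_from_camera']); return s
def ray(f,u,v):
    d=np.load('pics/'+f+'.npz');K,T=d['K'],d['T']
    c=np.linalg.solve(K,[u,v,1]);c=np.array([c[0],-c[1],-c[2]])
    return T[:3,3],T[:3,:3]@c
def atz(f,u,v,z):
    o,d=ray(f,u,v);return o+d*(z-o[2])/d[2]
def proj(f,p):
    d=np.load('pics/'+f+'.npz');K,T=d['K'],d['T']
    c=T[:3,:3].T@(np.array(p)-T[:3,3]);x=K@[c[0],-c[1],-c[2]];return x[:2]/x[2]
E
python3 - <<'E'
from h import *
for n in ['scene','side','wrist']: 
    s=snap(n,n+'1.png'); print(n,s['mtx'].tolist(),s['world_from_camera'].round(3).tolist(),[k for k in s])
print(manip.sense())
E
```

```text
pics
scene [[369.002880483165, 0.0, 322.14838529441863], [0.0, 369.002880483165, 203.11120899715974], [0.0, 0.0, 1.0]] [[0.606, -0.64, 0.473, 1.013], [0.795, 0.493, -0.353, -0.254], [-0.007, 0.59, 0.807, 0.753], [0.0, 0.0, 0.0, 1.0]] ['frame', 'mtx', 'world_from_camera']
side [[492.47604042548977, 0.0, 315.4642129075403], [0.0, 492.47604042548977, 202.45111208470993], [0.0, 0.0, 1.0]] [[0.677, 0.439, -0.59, -0.029], [-0.736, 0.391, -0.553, -0.623], [-0.012, 0.809, 0.588, 0.753], [0.0, 0.0, 0.0, 1.0]] ['frame', 'mtx', 'world_from_camera']
wrist [[275.28499649918126, 0.0, 320.90004991373735], [0.0, 275.28499649918126, 203.83203292267208], [0.0, 0.0, 1.0]] [[1.0, -0.0, 0.003, 0.625], [-0.001, 0.948, 0.317, 0.083], [-0.003, -0.317, 0.948, 0.373], [0.0, 0.0, 0.0, 1.0]] ['frame', 'mtx', 'world_from_camera']
{'t': 0.15, 'q': array([-1.78471192e-01,  5.28274091e-01,  1.43361835e+00, -7.11180479e-06,
        1.18139476e+00, -1.78499658e-01]), 'qd': array([-0.00071102, -0.00155449, -0.0020804 , -0.00041044, -0.00060621,
        0.00134582]), 'tau': array([ 1.17890530e-03, -4.42742836e+01, -1.78276026e+01, -2.15643640e-04,
        5.61750654e-03, -9.84718270e-06]), 'tcp_pos': array([6.24447406e-01, 1.45167437e-04, 2.30541928e-01]), 'tool_rot': array([ 7.07095507e-01,  7.07117548e-01, -4.85929517e-04, -6.94084418e-04]), 'force': array([ 0.44516997,  0.61223692, -0.03606681]), 'ft_torque': array([-0.01163597,  0.00566718, -0.00900081]), 'finger_gap': 0.9995374831800363}
```

View pics/scene1.png

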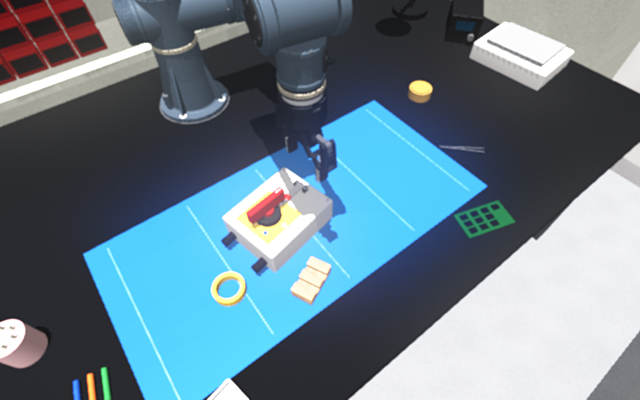

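View pics/side1.png

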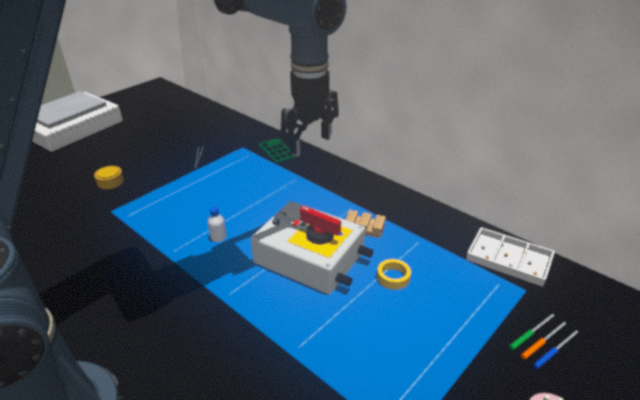

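View pics/wrist1.png

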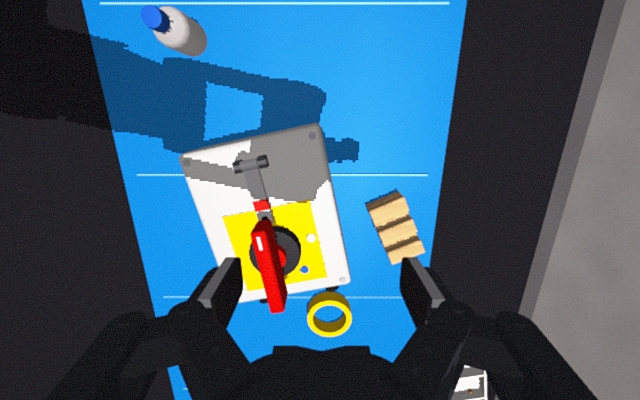

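```bash
python3 - <<'E'
import cv2
a=cv2.imread('pics/wrist1.png')[110:320,160:440]; cv2.imwrite('pics/w1z.png',cv2.resize(a,(784,588),interpolation=cv2.INTER_CUBIC))
a=cv2.imread('pics/side1.png')[190:305,240:400]; cv2.imwrite('pics/s1z.png',cv2.resize(a,(800,575),interpolation=cv2.INTER_CUBIC))
E
```

```text
(no output)
```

View pics/w1z.png

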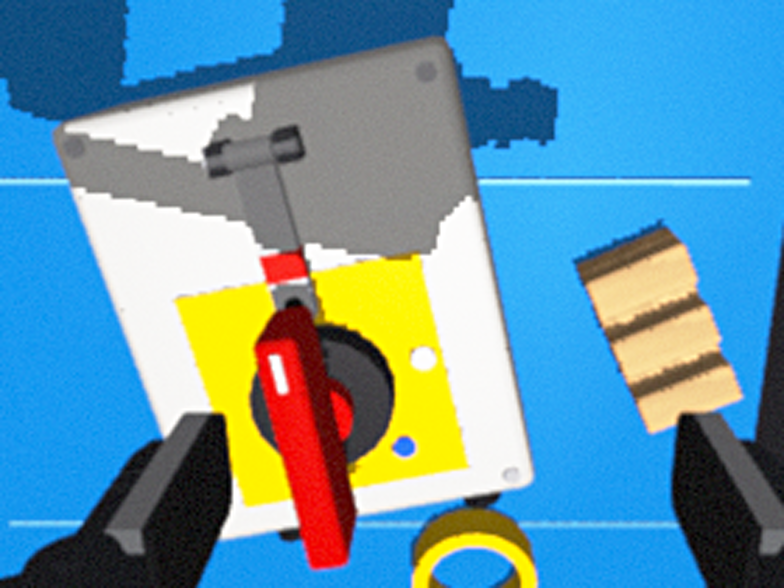

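View pics/s1z.png

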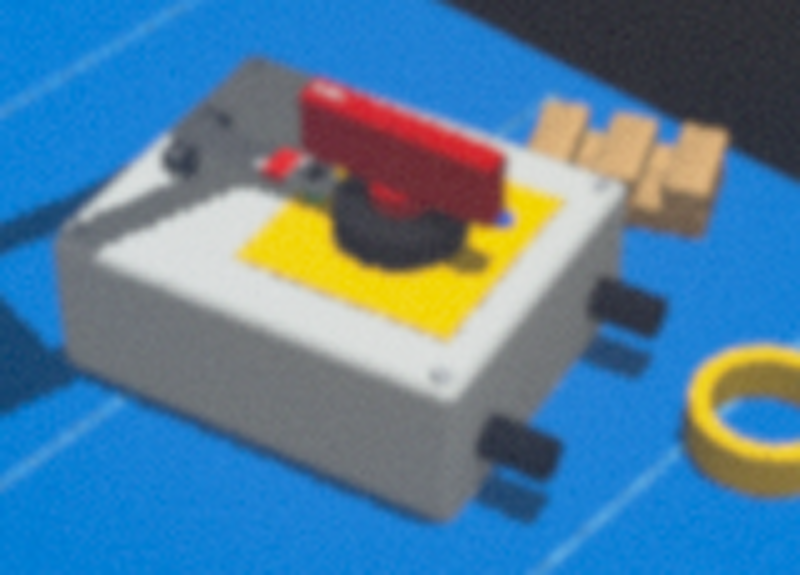

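```bash
cat > fit.py <<'E'
from h import *
from scipy.optimize import least_squares
W=lambda x,y:('wrist1',160+x/2.8,110+y/2.8)
S=lambda x,y:('side1',240+x/5,190+y/5)
obs=[(W(56,124),(-80,100,75)),(W(449,34),(80,100,75)),(W(535,490),(80,-100,75)),
(S(455,402),(-80,-100,75)),(S(626,190),(80,-100,75)),(S(58,238),(-80,100,75)),(S(250,56),(80,100,75)),
(W(207,162),(-17.5,75,88)),(W(303,140),(17.5,75,88))]
bar=[(W(257,345),(-8,48,134)),(W(296,337),(8,48,134)),(W(355,562),(8,-48,134)),(W(313,570),(-8,-48,134)),
(S(300,90),(-8,48,134)),(S(500,165),(-8,-48,134)),(S(318,78),(8,48,134))]
def f(p,out=False):
    x,y,a,h=p; r=[]
    R=lambda t:np.array([[np.cos(t),-np.sin(t)],[np.sin(t),np.cos(t)]])
    for (c,u,v),q in obs:
        q=np.array(q)/1e3; w=R(a)@q[:2]+[x,y]; r+=list(proj(c,[*w,q[2]])-[u,v])
    for (c,u,v),q in bar:
        q=np.array(q)/1e3; w=R(a)@(R(-h)@q[:2]+[0,-.03])+[x,y]; r+=list(proj(c,[*w,q[2]])-[u,v])
    return np.array(r)
s=least_squares(f,[.58,0,.2,.1],loss='soft_l1')
x,y,a,h=s.x;print(s.x);print(f(s.x).reshape(-1,2).round(1).tolist())
R=np.array([[np.cos(a),-np.sin(a)],[np.sin(a),np.cos(a)]])
g=lambda p:(R@np.array(p)+[x,y]).round(4)
print('axis',g([0,-.03]),'hinge',g([0,.075]),'tip',g([0,.003]))
E
python3 fit.py
```

```text
[ 0.56584776 -0.04320615  0.20264056  0.03716725]
[[-3.9, 0.4], [0.8, 1.4], [1.9, -0.5], [-0.8, -2.0], [1.0, -3.4], [-2.4, -1.9], [0.2, -3.0], [0.9, 0.0], [-1.1, 1.2], [-2.2, -0.5], [0.3, -0.2], [-0.1, 1.7], [0.1, 0.9], [-1.1, -0.8], [-2.0, -0.7], [-0.4, -2.1]]
axis [ 0.5719 -0.0726] hinge [0.5508 0.0303] tip [ 0.5652 -0.0403]
```

>>> servo_tool([
  [-24, -17.5, 0, 0, 0, 0, 1],
  [-24, -17.5, 0, 0, 0, 0, 1],
  [-24, -17.5, 10, 0, 0, 0, 1],
  [0, 0, 10, 0, 0, -0.08, 1],
  [0, 0, 10, 0, 0, -0.085, 1],
  [0, 0, 0, 0, 0, 0, 1],
])

```text
t: 0.65
tcp_pos: [0.5695, -0.0738, 0.1983]
tool_rot: [0.643, 0.766, -0.0, -0.001]
force: [-0.2, 0.1, -0.0]
finger_gap: 0.997
```

```bash
cat > st.py <<'E'
from h import *
from scipy.spatial.transform import Rotation as Ro
s=manip.sense();R=Ro.from_quat(s['tool_rot']).as_matrix()
print('t',round(s['t'],2),'tcp',s['tcp_pos'].round(4),'yaw(tool y from world x)',round(np.arctan2(R[1,1],R[0,1]),3),'z',R[:,2].round(3),'F',s['force'].round(1),'M',s['ft_torque'].round(2),'gap',round(s['finger_gap'],3),'q',s['q'].round(2))
E
python3 st.py; python3 -c "
from h import *
snap('wrist','w2.png')
a=cv2.imread('pics/w2.png'); cv2.imwrite('pics/w2z.png',cv2.resize(a[100:340,160:480],(800,600),interpolation=2))"
```

```text
t 0.65 tcp [ 0.5695 -0.0738  0.1983] yaw(tool y from world x) 0.174 z [-0.002  0.001 -1.   ] F [-0.2  0.1 -0. ] M [ 0.03  0.08 -0.03] gap 0.997 q [-0.32  0.5   1.59 -0.    1.05 -0.5 ]
```

View pics/w2z.png

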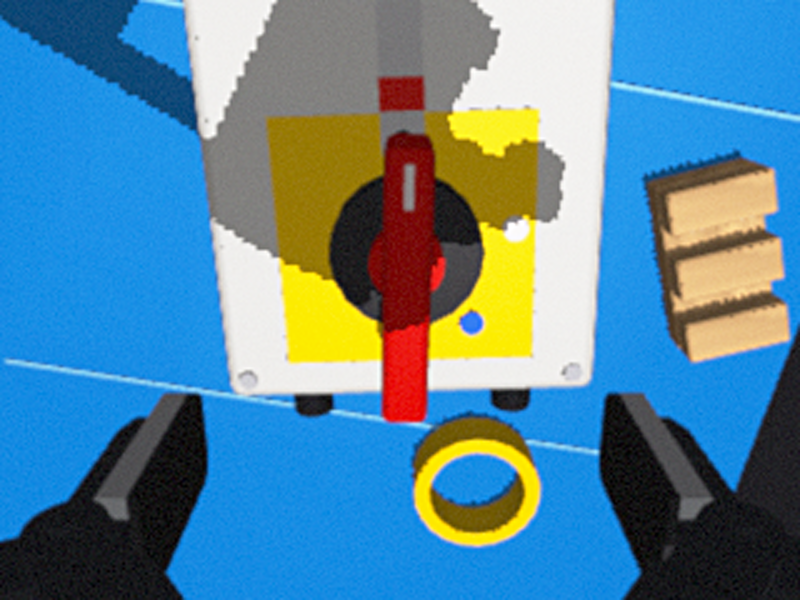

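```bash
python3 -c "
from h import *
p=[atz('w2',160+u/2.5,100+v/2.5,.134) for u,v in [(388,138),(433,138),(427,421),(382,421)]]
p=np.array(p);print(p.round(4));print(p.mean(0));d=(p[0]+p[1]-p[2]-p[3])/2;print(np.linalg.norm(d),np.arctan2(-d[0],d[1]))
for uv in [(228,392),(595,384),(615,0),(182,0)]: print(atz('w2',160+uv[0]/2.5,100+uv[1]/2.5,.075).round(4))
print('collar',[atz('w2',160+u/2.5,100+v/2.5,.093).round(4) for u,v in[(330,250),(483,250)]])
"
```

```text
[[ 0.5562 -0.0239  0.134 ]
 [ 0.5695 -0.0215  0.134 ]
 [ 0.5856 -0.1172  0.134 ]
 [ 0.5703 -0.12    0.134 ]]
[ 0.57039918 -0.07064127  0.134     ]
0.09709357160449926 0.15600624923123727
[ 0.5059 -0.1536  0.075 ]
[ 0.6625 -0.1219  0.075 ]
[0.6291 0.0306 0.075 ]
[0.4745 0.0035 0.075 ]
collar [array([ 0.5417, -0.0754,  0.093 ]), array([ 0.5987, -0.0654,  0.093 ])]
```

>>> servo_tool([
  [3, 0.5, 10, 0, 0, 0.018, 1],
  [0, 0, 20, 0, 0, 0, 1],
  [0, 0, 20, 0, 0, 0, 1],
  [0, 0, 20, 0, 0, 0, 1],
  [0, 0, 18, 0, 0, 0, 1],
  [0, 0, 0, 0, 0, 0, 1],
])

```text
t: 1.2
tcp_pos: [0.5755, -0.0687, 0.11]
tool_rot: [0.656, 0.755, 0.002, 0.004]
force: [-0.0, 0.6, 0.1]
finger_gap: 1.0
```

```bash
python3 st.py; python3 -c "
from h import *
snap('wrist','w3.png')"
```

```text
t 1.2 tcp [ 0.5755 -0.0687  0.11  ] yaw(tool y from world x) 0.14 z [ 0.01  -0.002 -1.   ] F [-0.   0.6  0.1] M [-0.04  0.06  0.02] gap 1.0 q [-0.31  0.63  1.66  0.    0.84 -0.45]
```

View pics/w3.png

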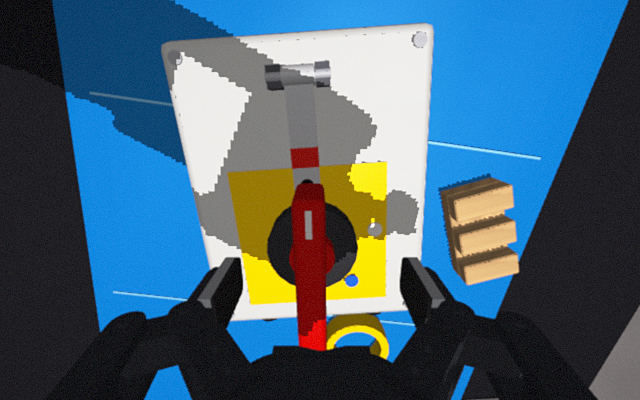

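>>> servo_tool([
  [-1.3, -5, 2, 0.01, 0, -0.016, 1],
  [0, 0, 0, 0, 0, 0, 1],
])

```text
t: 1.42
tcp_pos: [0.5724, -0.0704, 0.1103]
tool_rot: [0.649, 0.761, -0.001, 0.003]
force: [-0.9, 0.7, -0.9]
finger_gap: 1.004
```

```bash
python3 st.py
```

```text
t 1.42 tcp [ 0.5724 -0.0704  0.1103] yaw(tool y from world x) 0.158 z [ 0.003 -0.005 -1.   ] F [-0.9  0.7 -0.9] M [-0.    0.04  0.01] gap 1.004 q [-0.31  0.63  1.66 -0.    0.85 -0.47]
```

>>> servo_tool([
  [0, -2, 2, 0, 0, 0, 0.4],
  [0, 0, 0, 0, 0, 0, 0.0],
  [0, 0, 0, 0, 0, 0, -0.3],
  [0, 0, 0, 0, 0, 0, -0.6],
  [0, 0, 0, 0, 0, 0, -1],
  [0, 0, 0, 0, 0, 0, -1],
  [0, 0, 0, 0, 0, 0, -1],
  [0, 0, 0, 0, 0, 0, -1],
], grip_force=50)

```text
t: 2.08
tcp_pos: [0.5708, -0.0717, 0.113]
tool_rot: [0.65, 0.76, -0.001, 0.005]
force: [-0.0, 0.5, -2.9]
finger_gap: 0.176
```

```bash
python3 st.py
```

```text
t 2.08 tcp [ 0.5708 -0.0717  0.113 ] yaw(tool y from world x) 0.157 z [ 0.007 -0.008 -1.   ] F [-0.   0.5 -2.9] M [ 0.04 -0.22 -0.04] gap 0.176 q [-0.32  0.62  1.67 -0.01  0.85 -0.47]
```

>>> servo_tool([
  [0, 0, 3, 0, 0, 0, -1],
  [0, 0, 3, 0, 0, 0, -1],
  [0, 0, 3, 0, 0, 0, -1],
  [0, 0, 1, 0, 0, 0, -1],
])

```text
t: 2.42
tcp_pos: [0.5709, -0.0717, 0.1058]
tool_rot: [0.65, 0.76, -0.001, 0.005]
force: [-3.5, 0.6, 13.5]
finger_gap: 0.174
```

```bash
python3 st.py
```

```text
t 2.42 tcp [ 0.5709 -0.0717  0.1058] yaw(tool y from world x) 0.157 z [ 0.007 -0.008 -1.   ] F [-3.5  0.6 13.5] M [ 0.18  0.67 -0.05] gap 0.174 q [-0.32  0.63  1.67 -0.01  0.83 -0.47]
```

>>> servo_tool([
  [0, 0, 1, 0, 0, 0.08, -1],
  [0, 0, 1, 0, 0, 0.1, -1],
  [0, 0, 1, 0, 0, 0.1, -1],
  [0, 0, 1, 0, 0, 0.1, -1],
])

```text
t: 2.75
tcp_pos: [0.5713, -0.072, 0.106]
tool_rot: [0.785, 0.619, 0.001, 0.007]
force: [-3.3, 0.1, 8.8]
finger_gap: 0.176
```

```bash
python3 st.py
```

```text
t 2.75 tcp [ 0.5713 -0.072   0.106 ] yaw(tool y from world x) -0.236 z [ 0.009 -0.01  -1.   ] F [-3.3  0.1  8.8] M [0.02 0.49 0.04] gap 0.176 q [-0.32  0.63  1.67 -0.01  0.83 -0.07]
```

>>> servo_tool([
  [0, 0, 1.3, 0, 0, 0.1, -1],
  [0, 0, 1.3, 0, 0, 0.1, -1],
  [0, 0, 1.3, 0, 0, 0.1, -1],
  [0, 0, 1.3, 0, 0, 0.1, -1],
  [0, 0, 1.3, 0, 0, 0.1, -1],
  [0, 0, 1.3, 0, 0, 0.1, -1],
  [0, 0, 1, 0, 0, 0, -1],
])

```text
t: 3.33
tcp_pos: [0.5719, -0.0727, 0.106]
tool_rot: [0.938, 0.346, 0.003, 0.009]
force: [-3.1, 1.0, 9.0]
finger_gap: 0.177
```

```bash
python3 st.py
```

```text
t 3.33 tcp [ 0.5719 -0.0727  0.106 ] yaw(tool y from world x) -0.865 z [ 0.011 -0.014 -1.   ] F [-3.1  1.   9. ] M [ 0.06  0.63 -0.09] gap 0.177 q [-0.31  0.63  1.67 -0.01  0.82  0.56]
```

>>> servo_tool([
  [0, 0, 0.5, 0, 0, 0.04, -1],
  [0, 0, -2, 0, 0, 0, -1],
  [0, 0, -2, 0, 0, 0, -1],
  [0, 0, -1, 0, 0, 0, -1],
])

```text
t: 3.67
tcp_pos: [0.5718, -0.0729, 0.1086]
tool_rot: [0.945, 0.326, 0.002, 0.009]
force: [2.2, 0.2, -6.9]
finger_gap: 0.177
```

```bash
python3 st.py
```

```text
t 3.67 tcp [ 0.5718 -0.0729  0.1086] yaw(tool y from world x) -0.906 z [ 0.01  -0.015 -1.   ] F [ 2.2  0.2 -6.9] M [ 0.04 -0.12 -0.  ] gap 0.177 q [-0.31  0.63  1.67 -0.01  0.83  0.6 ]
```

>>> servo_tool([
  [0, 0, 3, 0, 0, 0, -1],
  [0, 0, 1.5, 0, 0, 0.09, -1],
  [0, 0, 0.5, 0, 0, 0, -1],
  [0, 0, -2, 0, 0, 0, -1],
  [0, 0, -2, 0, 0, 0, -1],
  [0, 0, -1, 0, 0, 0, -1],
])

```text
t: 4.17
tcp_pos: [0.5718, -0.073, 0.1085]
tool_rot: [0.959, 0.282, 0.002, 0.008]
force: [3.7, -1.2, -7.5]
finger_gap: 0.172
```

```bash
python3 st.py
```

```text
t 4.17 tcp [ 0.5718 -0.073   0.1085] yaw(tool y from world x) -0.999 z [ 0.008 -0.015 -1.   ] F [ 3.7 -1.2 -7.5] M [ 0.04 -0.28  0.03] gap 0.172 q [-0.31  0.63  1.67 -0.02  0.83  0.69]
```

1.20: caught. Next.

>>> servo_tool([
  [0, 0, 3, 0, 0, 0, -1],
  [0, 0, 1.5, 0, 0, 0.09, -1],
  [0, 0, 0.5, 0, 0, 0, -1],
  [0, 0, -2, 0, 0, 0, -1],
  [0, 0, -2, 0, 0, 0, -1],
  [0, 0, -1, 0, 0, 0, -1],
])

```text
t: 4.67
tcp_pos: [0.5719, -0.0731, 0.1085]
tool_rot: [0.971, 0.237, 0.002, 0.008]
force: [3.3, -1.4, -6.7]
finger_gap: 0.176
```

```bash
python3 st.py
```

```text
t 4.67 tcp [ 0.5719 -0.0731  0.1085] yaw(tool y from world x) -1.091 z [ 0.007 -0.015 -1.   ] F [ 3.3 -1.4 -6.7] M [ 0.08 -0.27  0.01] gap 0.176 q [-0.31  0.63  1.67 -0.02  0.83  0.79]
```

1.29: caught.

>>> servo_tool([
  [0, 0, 3, 0, 0, 0, -1],
  [0, 0, 1.5, 0, 0, 0.09, -1],
  [0, 0, 0.5, 0, 0, 0, -1],
  [0, 0, -2, 0, 0, 0, -1],
  [0, 0, -2, 0, 0, 0, -1],
  [0, 0, -1, 0, 0, 0, -1],
])

```text
t: 5.17
tcp_pos: [0.5719, -0.0733, 0.1086]
tool_rot: [0.981, 0.192, 0.002, 0.008]
force: [2.9, -0.7, -8.8]
finger_gap: 0.173
```

```bash
python3 st.py
```

```text
t 5.17 tcp [ 0.5719 -0.0733  0.1086] yaw(tool y from world x) -1.184 z [ 0.007 -0.015 -1.   ] F [ 2.9 -0.7 -8.8] M [ 0.09 -0.35  0.01] gap 0.173 q [-0.31  0.63  1.67 -0.02  0.84  0.88]
```

1.39: caught.

>>> servo_tool([
  [0, 0, 3, 0, 0, 0, -1],
  [0, 0, 1.5, 0, 0, 0.09, -1],
  [0, 0, 0.5, 0, 0, 0, -1],
  [0, 0, -2, 0, 0, 0, -1],
  [0, 0, -2, 0, 0, 0, -1],
  [0, 0, -1, 0, 0, 0, -1],
])

```text
t: 5.67
tcp_pos: [0.5718, -0.0735, 0.1088]
tool_rot: [0.989, 0.146, 0.002, 0.008]
force: [3.4, -1.4, -9.8]
finger_gap: 0.179
```

```bash
python3 st.py
```

```text
t 5.67 tcp [ 0.5718 -0.0735  0.1088] yaw(tool y from world x) -1.277 z [ 0.006 -0.016 -1.   ] F [ 3.4 -1.4 -9.8] M [ 0.07 -0.36 -0.01] gap 0.179 q [-0.31  0.63  1.67 -0.02  0.84  0.97]
```

>>> servo_tool([
  [0, 0, 3, 0, 0, 0, -1],
  [0, 0, 1.5, 0, 0, 0.09, -1],
  [0, 0, 0.5, 0, 0, 0, -1],
  [0, 0, -2, 0, 0, 0, -1],
  [0, 0, -2, 0, 0, 0, -1],
  [0, 0, -1, 0, 0, 0, -1],
])

```text
t: 6.17
tcp_pos: [0.5718, -0.0736, 0.1095]
tool_rot: [0.995, 0.1, 0.002, 0.008]
force: [3.8, -1.2, -11.5]
finger_gap: 0.179
```

```bash
python3 st.py
```

```text
t 6.17 tcp [ 0.5718 -0.0736  0.1095] yaw(tool y from world x) -1.37 z [ 0.006 -0.016 -1.   ] F [  3.8  -1.2 -11.5] M [ 0.13 -0.47  0.06] gap 0.179 q [-0.31  0.63  1.67 -0.02  0.84  1.07]
```

```bash
python3 -c "
from h import *
snap('wrist','w4.png');snap('scene','sc4.png')
a=cv2.imread('pics/sc4.png')[150:280,200:350]
cv2.imwrite('pics/c4.png',np.hstack([cv2.resize(a,(450,390),interpolation=2),cv2.resize(cv2.imread('pics/w4.png')[180:400,220:420],(350,390))]))"
```

```text
(no output)
```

View pics/c4.png

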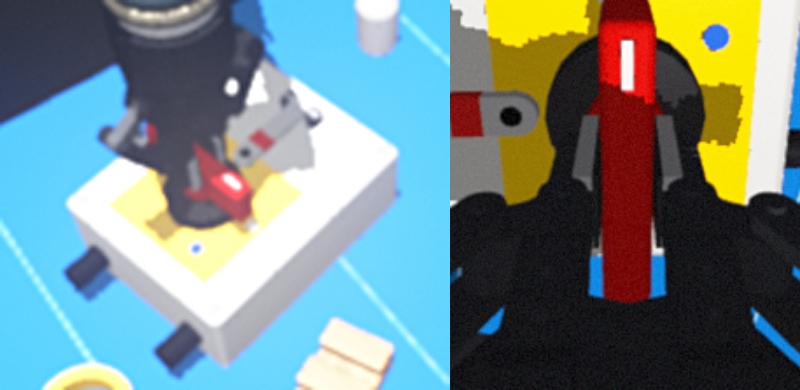

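>>> servo_tool([
  [0, 0, 4, 0, 0, 0, -1],
  [0, 0, 1.5, 0, 0, 0.09, -1],
  [0, 0, 0.5, 0, 0, 0, -1],
  [0, 0, -2, 0, 0, 0, -1],
  [0, 0, -2, 0, 0, 0, -1],
  [0, 0, -1, 0, 0, 0, -1],
])

```text
t: 6.77
tcp_pos: [0.5716, -0.0732, 0.1133]
tool_rot: [0.998, 0.054, 0.002, 0.009]
force: [5.7, -2.2, -23.6]
finger_gap: 0.175
```

```bash
python3 st.py
```

```text
t 6.77 tcp [ 0.5716 -0.0732  0.1133] yaw(tool y from world x) -1.463 z [ 0.006 -0.018 -1.   ] F [  5.7  -2.2 -23.6] M [-0.26 -0.88 -0.03] gap 0.175 q [-0.31  0.62  1.66 -0.02  0.85  1.16]
```

>>> servo_tool([
  [0, 0, 4, 0, 0, 0, -1],
  [0, 0, 4, 0, 0, 0, -1],
  [0, 0, 2, 0, 0, 0.02, -1],
  [0, 0, 1, 0, 0, 0.022, -1],
  [0, 0, -2, 0, 0, 0, -1],
  [0, 0, -1, 0, 0, 0, -1],
  [0, 0, -1, 0, 0, 0, -1],
])

```text
t: 7.35
tcp_pos: [0.5717, -0.0733, 0.1133]
tool_rot: [0.999, 0.034, 0.003, 0.01]
force: [3.7, -2.0, -20.1]
finger_gap: 0.176
```

```bash
python3 st.py
```

```text
t 7.35 tcp [ 0.5717 -0.0733  0.1133] yaw(tool y from world x) -1.504 z [ 0.006 -0.019 -1.   ] F [  3.7  -2.  -20.1] M [-0.12 -0.6  -0.04] gap 0.176 q [-0.31  0.62  1.66 -0.02  0.84  1.21]
```

>>> servo_tool([
  [0, 0, 0.5, 0, 0, 0, -1],
  [0, 0, 0, 0, 0, 0, -0.4],
  [0, 0, 0, 0, 0, 0, 0],
  [0, 0, 0, 0, 0, 0, 0.3],
  [0, 0, -10, 0, 0, 0, 0.3],
  [0, 0, -20, 0, 0, 0, 0.3],
  [0, 0, -20, 0, 0, 0, 0.3],
  [0, 0, -20, 0, 0, 0, 0.3],
  [0, 0, -20, 0, 0, 0, 0.3],
  [0, 0, 0, 0, 0, 0, 0.3],
])

```text
t: 8.18
tcp_pos: [0.571, -0.0712, 0.2091]
tool_rot: [0.999, 0.034, 0.002, 0.01]
force: [0.8, -1.3, 0.8]
finger_gap: 0.653
```

```bash
python3 st.py;python3 -c "
from h import *
for n in ['wrist','scene','side']:snap(n,n[:2]+'5.png')
a=cv2.imread('pics/sc5.png')[150:280,200:350];b=cv2.imread('pics/si5.png')[190:310,240:390]
cv2.imwrite('pics/c5.png',np.hstack([cv2.resize(a,(400,346),interpolation=2),cv2.resize(b,(400,346),interpolation=2)]))"
```

```text
t 8.18 tcp [ 0.571  -0.0712  0.2091] yaw(tool y from world x) -1.502 z [ 0.005 -0.019 -1.   ] F [ 0.8 -1.3  0.8] M [ 0.01 -0.04  0.01] gap 0.653 q [-0.31  0.48  1.59 -0.02  1.06  1.2 ]
```

View pics/c5.png

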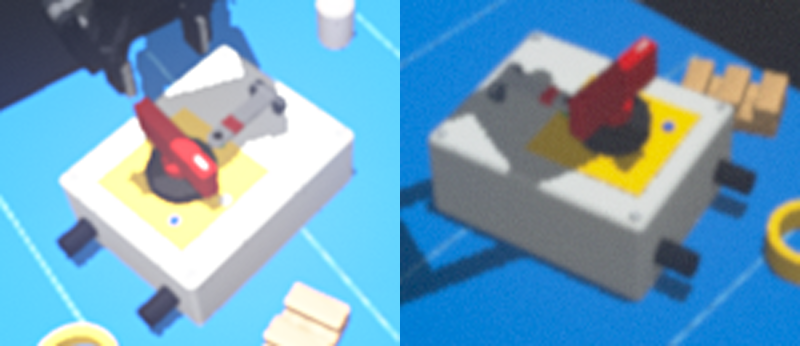

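View pics/wr5.png

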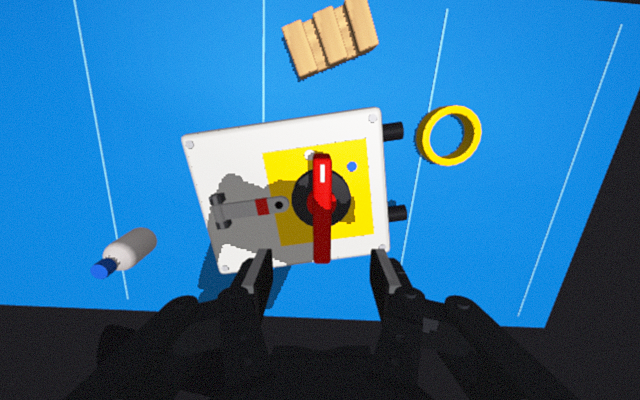

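>>> servo_tool([
  [0, 0, 0, 0.019, -0.005, 0, 0.3],
  [0, 0, 0, 0, 0, -0.12, 0.3],
  [0, 0, 0, 0, 0, -0.12, 0.3],
  [0, 0, 0, 0, 0, -0.12, 0.3],
  [0, 0, 0, 0, 0, -0.12, 0.3],
  [0, 0, 0, 0, 0, -0.12, 0.3],
  [0, 0, 0, 0, 0, -0.12, 0.3],
  [0, 0, 0, 0, 0, -0.12, 0.3],
  [0, 0, 0, 0, 0, -0.12, 0.3],
  [0, 0, 0, 0, 0, -0.12, 0.3],
  [0, 0, 0, 0, 0, -0.12, 0.3],
  [0, 0, 0, 0, 0, -0.12, 0.3],
])

```text
t: 9.33
tcp_pos: [0.5576, -0.0688, 0.1864]
tool_rot: [0.751, 0.66, -0.01, -0.025]
force: [-0.3, 1.6, -0.1]
finger_gap: 0.65
```

>>> servo_tool([
  [0, 0, 0, 0, 0, -0.12, 0.3],
  [0, 0, 0, 0, 0, -0.12, 0.3],
  [0, 0, 0, 0, 0, -0.1, 0.3],
  [25, 0, 0, 0, 0, 0, 0.3],
  [25, 0, 0, 0, 0, 0, 0.3],
  [0, 0, 0, 0, 0, 0, 0.3],
])

```text
t: 9.83
tcp_pos: [0.5414, -0.02, 0.1787]
tool_rot: [0.623, 0.782, -0.008, -0.037]
force: [0.4, 0.2, 0.5]
finger_gap: 0.65
```

```bash
python3 st.py;python3 -c "
from h import *
snap('wrist','w6.png')"
```

```text
t 9.83 tcp [ 0.5414 -0.02    0.1787] yaw(tool y from world x) 0.227 z [-0.068  0.034 -0.997] F [0.4 0.2 0.5] M [-0.03 -0.07  0.02] gap 0.65 q [-0.25  0.51  1.65  0.02  1.06 -0.49]
```

View pics/w6.png

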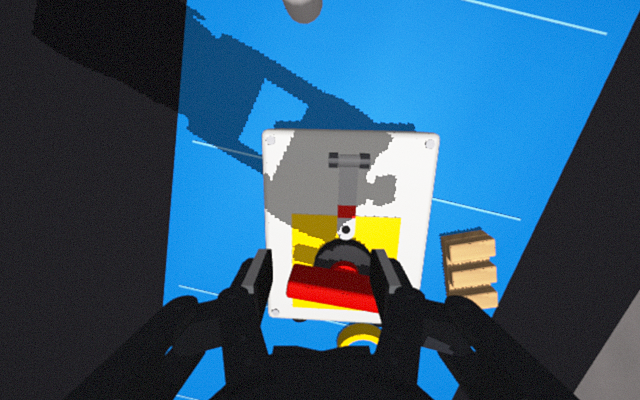

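```bash
cat > go.py <<'E'
# usage go.py x y z yaw -> tool-frame shift(mm) and rotvec to a tool pointing down
import sys
from h import *
from scipy.spatial.transform import Rotation as Ro
x,y,z,yaw=map(float,sys.argv[1:5])
s=manip.sense();R=Ro.from_quat(s['tool_rot'])
c,n=np.cos(yaw),np.sin(yaw)
G=Ro.from_matrix(np.array([[-n,c,0],[c,n,0],[0,0,-1]]))
print('shift',((R.inv().apply(np.array([x,y,z])-s['tcp_pos']))*1e3).round(1),'rot',(R.inv()*G).as_rotvec().round(4))
E
python3 go.py .5605 -.0208 .16 .2026
python3 -c "
from h import *
for uv in [(329,160),(370,159),(346,160)]: print('hinge',atz('w6',*uv,.088).round(4))
for uv in [(345,239),(346,230)]: print('tip',atz('w6',*uv,.0885).round(4))
for uv in [(338,205),(356,205)]: print('band',atz('w6',*uv,.0885).round(4))
"
```

```text
shift [-4.  19.2 17.2] rot [-0.0584 -0.0459  0.0232]
hinge [0.5323 0.0267 0.088 ]
hinge [0.5659 0.0356 0.088 ]
hinge [0.5464 0.0301 0.088 ]
tip [ 0.5635 -0.0403  0.0885]
tip [ 0.5622 -0.0315  0.0885]
band [ 0.5494 -0.0102  0.0885]
band [ 0.5649 -0.0063  0.0885]
```

>>> servo_tool([
  [0, 0, 0, -0.058, -0.046, 0.023, 0.3],
  [-4, 10, 5, 0, 0, 0, 0.3],
  [0, 9, 5, 0, 0, 0, 0.3],
  [0, 0, 0, 0, 0, 0, 0.3],
])

```text
t: 10.22
tcp_pos: [0.561, -0.0238, 0.1645]
tool_rot: [0.632, 0.775, -0.001, -0.002]
force: [-0.3, -0.9, -0.2]
finger_gap: 0.653
```

```bash
python3 st.py;python3 go.py .560 -.0208 .0805 .2026
```

```text
t 10.22 tcp [ 0.561  -0.0238  0.1645] yaw(tool y from world x) 0.201 z [-0.004 -0.    -1.   ] F [-0.3 -0.9 -0.2] M [ 0.01 -0.04 -0.03] gap 0.653 q [-0.24  0.53  1.66 -0.    0.96 -0.44]
shift [ 3.1  0.  84. ] rot [-0.0044 -0.0006 -0.0013]
```

>>> servo_tool([
  [3, 0, 15, -0.004, 0, 0, 0.3],
  [0, 0, 15, 0, 0, 0, 0.3],
  [0, 0, 15, 0, 0, 0, 0.3],
  [0, 0, 10, 0, 0, 0, 0.3],
  [0, 0, 8, 0, 0, 0, 0.3],
  [0, 0, 0, 0, 0, 0, 0.3],
])

```text
t: 10.72
tcp_pos: [0.5637, -0.0247, 0.0971]
tool_rot: [0.633, 0.774, -0.0, -0.0]
force: [-0.0, 0.6, 0.2]
finger_gap: 0.65
```

```bash
python3 st.py;python3 go.py .560 -.0208 .0805 .2026
```

```text
t 10.72 tcp [ 0.5637 -0.0247  0.0971] yaw(tool y from world x) 0.199 z [-0.  0. -1.] F [-0.   0.6  0.2] M [ 0.03  0.03 -0.01] gap 0.65 q [-0.24  0.64  1.7   0.    0.81 -0.44]
shift [ 4.5 -2.8 16.6] rot [-0.0004 -0.0003 -0.0036]
```

>>> servo_tool([
  [4.5, -2.8, 6, 0, 0, 0, 0.1],
  [0, 0, 7, 0, 0, 0, -0.1],
  [0, 0, 2, 0, 0, 0, -0.2],
  [0, 0, 0, 0, 0, 0, -0.2],
], grip_force=20)

```text
t: 11.05
tcp_pos: [0.5606, -0.0211, 0.0814]
tool_rot: [0.634, 0.774, 0.0, 0.0]
force: [-0.4, -0.3, -0.4]
finger_gap: 0.406
```

```bash
python3 st.py;python3 go.py .560 -.0208 .0805 .2026; python3 -c "
from h import *
snap('wrist','w7.png')"
```

```text
t 11.05 tcp [ 0.5606 -0.0211  0.0814] yaw(tool y from world x) 0.199 z [ 0.001 -0.    -1.   ] F [-0.4 -0.3 -0.4] M [ 0.01 -0.02 -0.03] gap 0.406 q [-0.24  0.66  1.72  0.    0.77 -0.44]
shift [ 0.4 -0.5  0.9] rot [ 0.0007  0.0001 -0.0041]
```

View pics/w7.png

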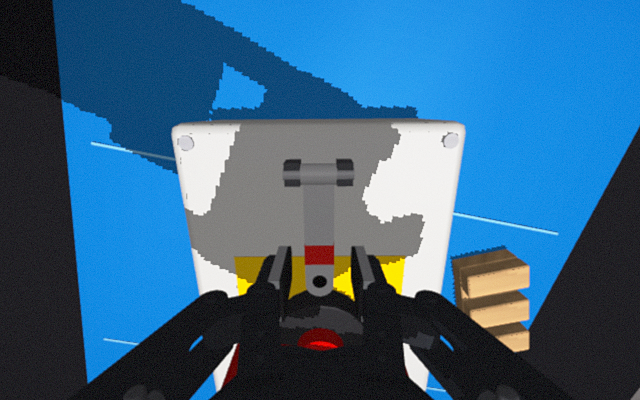

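>>> servo_tool([
  [0, 0, 0, 0, 0, 0, -0.5],
  [0, 0, 0, 0, 0, 0, -0.8],
  [0, 0, 0, 0, 0, 0, -1],
  [0, 0, 0, 0, 0, 0, -1],
  [0, 0, 0, 0, 0, 0, -1],
])

```text
t: 11.52
tcp_pos: [0.5596, -0.0214, 0.0825]
tool_rot: [0.633, 0.774, -0.001, 0.0]
force: [0.9, -0.8, -1.7]
finger_gap: 0.181
```

```bash
python3 st.py
```

```text
t 11.52 tcp [ 0.5596 -0.0214  0.0825] yaw(tool y from world x) 0.2 z [-0.001 -0.001 -1.   ] F [ 0.9 -0.8 -1.7] M [-0.16  0.05  0.06] gap 0.181 q [-0.24  0.66  1.72 -0.    0.77 -0.44]
```

>>> servo_tool([
  [0.6, 0, -7.8, 0, 0, 0, -1],
  [1.7, 0, -7.6, 0, 0, 0, -1],
  [2.9, 0, -7.2, 0, 0, 0, -1],
  [3.9, 0, -6.8, 0, 0, 0, -1],
])

```text
t: 11.85
tcp_pos: [0.5575, -0.0117, 0.1121]
tool_rot: [0.633, 0.774, -0.001, -0.001]
force: [0.4, 1.4, -4.9]
finger_gap: 0.18
```

```bash
cat > arc.py <<'E'
from h import *
exec(open('st.py').read().split('\n',1)[1])
d=s['tcp_pos']-np.array([.5499,.0301,.0835]); yi=-.2013*d[0]+.9795*d[1]; xi=.9795*d[0]+.2013*d[1]
print('iso rel x %.1f y %.1f z %.1f r %.1f theta %.2f'%(xi*1e3,yi*1e3,d[2]*1e3,np.hypot(yi,d[2])*1e3,np.arctan2(d[2],-yi)))
E
python3 arc.py
```

```text
t 11.85 tcp [ 0.5575 -0.0117  0.1121] yaw(tool y from world x) 0.199 z [-0.002  0.    -1.   ] F [ 0.4  1.4 -4.9] M [ 0.11 -0.04  0.02] gap 0.18 q [-0.22  0.61  1.7  -0.    0.83 -0.42]
iso rel x -0.9 y -42.5 z 28.6 r 51.3 theta 0.59
```

>>> servo_tool([
  [4.9, 0, -6, 0, 0, 0, -1],
  [5.7, 0, -5.3, 0, 0, 0, -1],
  [6.4, 0, -4.4, 0, 0, 0, -1],
  [7.1, 0, -3.4, 0, 0, 0, -1],
  [7.4, 0, -2.3, 0, 0, 0, -1],
])

```text
t: 12.27
tcp_pos: [0.5506, 0.022, 0.1379]
tool_rot: [0.633, 0.774, -0.0, -0.0]
force: [1.7, -1.0, -6.9]
finger_gap: 0.179
```

```bash
python3 arc.py
```

```text
t 12.27 tcp [0.5506 0.022  0.1379] yaw(tool y from world x) 0.199 z [-0.001 -0.001 -1.   ] F [ 1.7 -1.  -6.9] M [-0.15 -0.12  0.03] gap 0.179 q [-0.16  0.56  1.71 -0.    0.88 -0.36]
iso rel x -1.0 y -8.1 z 54.4 r 55.0 theta 1.42
```

>>> servo_tool([
  [9, 0.5, 1.2, 0, 0, 0, -1],
  [8, 0, 1, 0, 0, 0, -1],
  [7.7, 0, 2, 0, 0, 0, -1],
  [7.3, 0, 3.2, 0, 0, 0, -1],
])

```text
t: 12.6
tcp_pos: [0.5442, 0.0538, 0.1363]
tool_rot: [0.632, 0.775, -0.003, 0.003]
force: [-3.5, -1.4, 7.9]
finger_gap: 0.176
```

```bash
python3 arc.py
```

```text
t 12.6 tcp [0.5442 0.0538 0.1363] yaw(tool y from world x) 0.203 z [ 0.002 -0.008 -1.   ] F [-3.5 -1.4  7.9] M [-0.27  0.55 -0.07] gap 0.176 q [-0.1   0.56  1.72 -0.01  0.86 -0.3 ]
iso rel x -0.8 y 24.3 z 52.8 r 58.1 theta 2.00
```

>>> servo_tool([
  [5.5, 0, 4.5, 0, 0, 0, -1],
  [5, 0, 4.5, 0, 0, 0, -1],
  [4.5, 0, 4.5, 0, 0, 0, -1],
  [0, 0, 0, 0, 0, 0, -1],
])

```text
t: 12.93
tcp_pos: [0.5396, 0.0747, 0.1263]
tool_rot: [0.632, 0.775, -0.001, 0.003]
force: [0.5, -5.3, -7.9]
finger_gap: 0.172
```

```bash
python3 arc.py
```

```text
t 12.93 tcp [0.5396 0.0747 0.1263] yaw(tool y from world x) 0.204 z [ 0.003 -0.005 -1.   ] F [ 0.5 -5.3 -7.9] M [-0.94 -0.14  0.04] gap 0.172 q [-0.07  0.57  1.73 -0.01  0.84 -0.26]
iso rel x -1.1 y 45.8 z 42.8 r 62.7 theta 2.39
```

```bash
python3 -c "
from h import *
for n in ['wrist','scene','side']:snap(n,n[:2]+'8.png')
a=cv2.imread('pics/sc8.png')[130:280,200:350];b=cv2.imread('pics/si8.png')[170:310,230:370]
cv2.imwrite('pics/c8.png',np.hstack([cv2.resize(a,(400,400),interpolation=2),cv2.resize(b,(400,400),interpolation=2)]))"
```

```text
(no output)
```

View pics/c8.png

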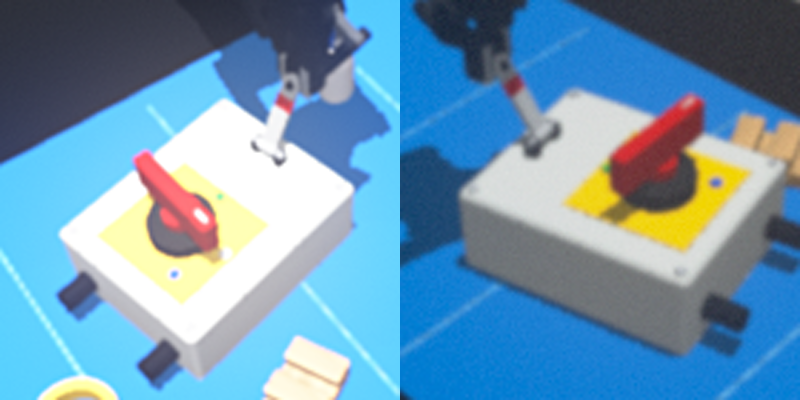

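View pics/wr8.png

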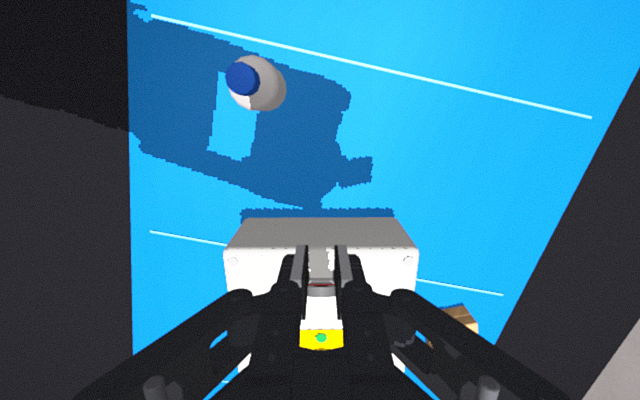

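>>> servo_tool([
  [3, 0, 3, 0, 0, 0, -1],
  [3, 0, 3, 0, 0, 0, -1],
])

```text
t: 13.25
tcp_pos: [0.5386, 0.0805, 0.1216]
tool_rot: [0.633, 0.774, -0.0, 0.002]
force: [-2.3, -0.1, 3.6]
finger_gap: 0.169
```

```bash
python3 arc.py
```

```text
t 13.25 tcp [0.5386 0.0805 0.1216] yaw(tool y from world x) 0.199 z [ 0.002 -0.002 -1.   ] F [-2.3 -0.1  3.6] M [-0.03  0.33 -0.05] gap 0.169 q [-0.06  0.58  1.74 -0.    0.83 -0.25]
iso rel x -1.0 y 51.6 z 38.1 r 64.1 theta 2.51
```

>>> servo_tool([
  [3, 0, 4, 0, 0, 0, -1],
  [3, 0, 4, 0, 0, 0, -1],
])

```text
t: 13.42
tcp_pos: [0.5382, 0.0854, 0.1158]
tool_rot: [0.633, 0.774, -0.0, 0.003]
force: [-4.6, -11.0, 25.9]
finger_gap: 0.165
```

```bash
python3 arc.py; python3 -c "
from h import *
for n in ['scene','side']:snap(n,n[:2]+'9.png')
a=cv2.imread('pics/sc9.png')[130:230,250:350];b=cv2.imread('pics/si9.png')[160:260,230:330]
cv2.imwrite('pics/c9.png',np.hstack([cv2.resize(a,(400,400),interpolation=2),cv2.resize(b,(400,400),interpolation=2)]))"
```

```text
t 13.42 tcp [0.5382 0.0854 0.1158] yaw(tool y from world x) 0.2 z [ 0.004 -0.005 -1.   ] F [ -4.6 -11.   25.9] M [-2.03  0.76 -0.04] gap 0.165 q [-0.05  0.59  1.74 -0.01  0.81 -0.24]
iso rel x -0.4 y 56.5 z 32.3 r 65.1 theta 2.62
```

View pics/c9.png

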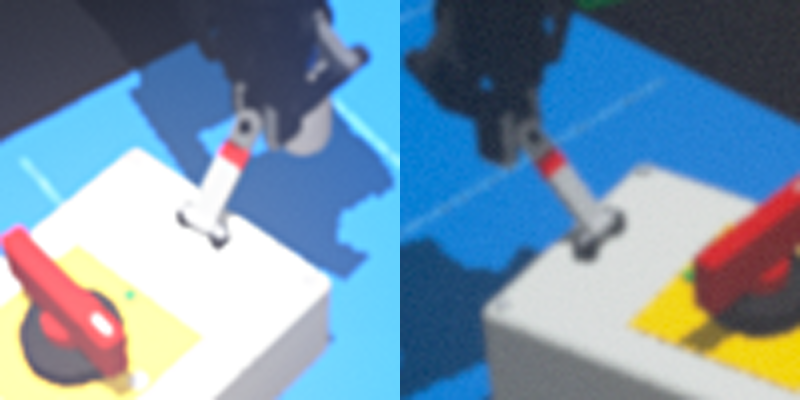

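>>> servo_tool([
  [0, 0, 0, 0, 0, 0, -0.6],
  [0, 0, 0, 0, 0, 0, -0.3],
  [0, 0, 0, 0, 0, 0, -0.1],
  [0, 0, 0, 0, 0, 0, 0],
  [0, 0, -15, 0, 0, 0, 0],
  [0, 0, -30, 0, 0, 0, 0],
  [0, 0, -30, 0, 0, 0, 0],
  [0, 0, -30, 0, 0, 0, 0],
  [0, 0, -30, 0, 0, 0, 0],
  [0, 0, 0, 0, 0, 0, 0],
])

```text
t: 14.35
tcp_pos: [0.5388, 0.0867, 0.252]
tool_rot: [0.634, 0.773, -0.0, 0.001]
force: [1.0, 0.6, -0.0]
finger_gap: 0.5
```

```bash
python3 st.py; python3 -c "
from h import *
for n in ['wrist','scene','side']:snap(n,n[:2]+'10.png')
a=cv2.imread('pics/sc10.png')[150:280,210:340];b=cv2.imread('pics/si10.png')[180:310,240:370]
cv2.imwrite('pics/c10.png',np.hstack([cv2.resize(a,(400,400),interpolation=2),cv2.resize(b,(400,400),interpolation=2)]))"
```

```text
t 14.35 tcp [0.5388 0.0867 0.252 ] yaw(tool y from world x) 0.197 z [ 0.001 -0.001 -1.   ] F [ 1.   0.6 -0. ] M [ 0.01 -0.04 -0.04] gap 0.5 q [-0.04  0.4   1.61 -0.    1.14 -0.24]
```

View pics/c10.png

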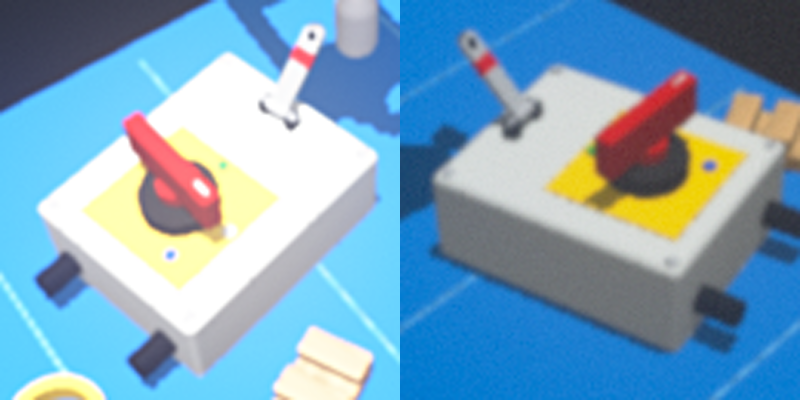

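View pics/wr10.png

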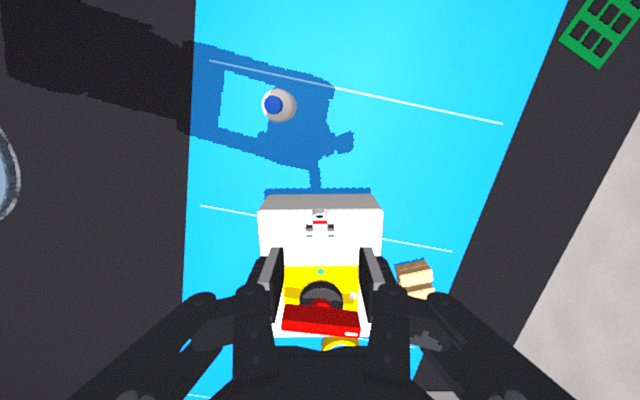

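```bash
python3 - <<'E'
from h import *
k=130/400
A=np.array([.571,-.0727]);ex=np.array([.9795,.2013]);ey=np.array([-.2013,.9795])
P=lambda x,y,z:np.array([*(A+ex*x/1e3+ey*(y+30)/1e3),z/1e3])
for f,o,hp,tp in [('sc10',(210,150),(280,108),(317,26)),('si10',(240,180),(120,115),(64,31))]:
    hp=np.array(hp)*k+o;tp=np.array(tp)*k+o
    print(f,'hinge err',(proj(f,P(0,75,86))-hp).round(1),'meas tip-hinge',(tp-hp).round(1))
    for th in (2.0,2.1,2.2,2.25,2.3,2.35): print(th,(proj(f,P(0,75-72*np.cos(th),86+72*np.sin(th)))-proj(f,P(0,75,86))).round(1))
# handle bar top corners & collar: scene/side
# dash end top mid and far end top mid
for f,o,de,fe,wm in [('sc10',(210,150),(212,192),(132,120),(230,232)),('si10',(240,180),(290,76),(201,148),None)]:
  for h in (1.6,1.7,1.8):
   for z in (129,134):
    a=proj(f,P(48*np.sin(h),-30+48*np.cos(h),z));b=proj(f,P(-48*np.sin(h),-30-48*np.cos(h),z))
    print(f,h,z,((a-o)/k).round(0),((b-o)/k).round(0),'meas',de,fe)
E
python3 -c "
import cv2,numpy as np
a=cv2.imread('pics/sc10.png')[178:232,245:299];b=cv2.imread('pics/si10.png')[195:249,300:354]
cv2.imwrite('pics/c11.png',np.hstack([cv2.resize(a,(400,400),interpolation=2),cv2.resize(b,(400,400),interpolation=2)]))"
```

```text
sc10 hinge err [-0.5 -0.2] meas tip-hinge [ 12.  -26.7]
2.0 [  7.6 -26.6]
2.1 [  9.6 -27.1]
2.2 [ 11.5 -27.4]
2.25 [ 12.4 -27.5]
2.3 [ 13.2 -27.4]
2.35 [ 14.  -27.3]
si10 hinge err [ 0.4 -1.7] meas tip-hinge [-18.2 -27.3]
2.0 [-13.1 -28.1]
2.1 [-15.3 -27.7]
2.2 [-17.4 -27. ]
2.25 [-18.4 -26.5]
2.3 [-19.4 -26. ]
2.35 [-20.2 -25.4]
sc10 1.6 129 [219. 198.] [124. 121.] meas (212, 192) (132, 120)
sc10 1.6 134 [218. 193.] [123. 117.] meas (212, 192) (132, 120)
sc10 1.7 129 [213. 202.] [130. 117.] meas (212, 192) (132, 120)
sc10 1.7 134 [212. 197.] [129. 113.] meas (212, 192) (132, 120)
sc10 1.8 129 [207. 205.] [136. 114.] meas (212, 192) (132, 120)
sc10 1.8 134 [207. 201.] [134. 110.] meas (212, 192) (132, 120)
si10 1.6 129 [283.  71.] [207. 145.] meas (290, 76) (201, 148)
si10 1.6 134 [283.  66.] [207. 139.] meas (290, 76) (201, 148)
si10 1.7 129 [288.  74.] [201. 142.] meas (290, 76) (201, 148)
si10 1.7 134 [288.  68.] [201. 136.] meas (290, 76) (201, 148)
si10 1.8 129 [294.  76.] [195. 139.] meas (290, 76) (201, 148)
si10 1.8 134 [294.  71.] [195. 133.] meas (290, 76) (201, 148)
```

View pics/c11.png

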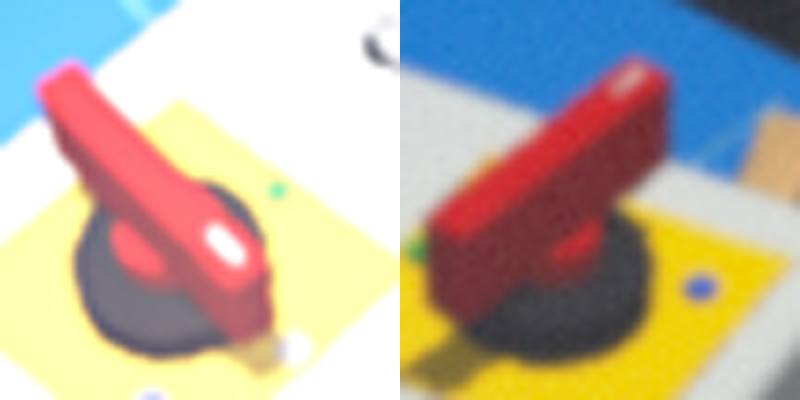

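```bash
python3 - <<'E'
from h import *
from scipy.optimize import least_squares
A=np.array([.571,-.0727]);a0=.2026
def poly(f,h,z,dx,dy,c=None):
    pts=[]
    R=lambda t:np.array([[np.cos(t),-np.sin(t)],[np.sin(t),np.cos(t)]])
    for zz in (z,z-34):
        for x,y in ((-8,-48),(8,-48),(8,48),(-8,48)):
            w=R(a0-h)@np.array([x,y])/1e3+A
            pts.append(proj(f,[*w,zz/1e3])+[dx,dy])
    return cv2.convexHull(np.float32(pts)).reshape(-1,2)
# red silhouette extents vs model: use rows of mask
for f,h in (('side1',.045),('si5',1.70),('si10',1.70),('scene1',.045),('sc5',1.70),('sc10',1.70)):
    im=cv2.imread(f'pics/{f}.png').astype(int);b,g,r=im[...,0],im[...,1],im[...,2]
    m=((r-np.maximum(b,g))>40).astype(np.uint8)
    n,l,s,c=cv2.connectedComponentsWithStats(m)
    P0=poly(f,h,134,0,0).mean(0)
    best=min(((np.hypot(*(c[i]-P0)),i) for i in range(1,n) if s[i,4]>80))[1]
    # top extreme/left/right extents of soft mask
    print(f,'mask centroid',c[best].round(2),'area',s[best,4],'bbox',s[best,:4],end=' ')
    for z in (134,129):
        M=np.zeros((400*8,640*8),np.uint8);cv2.fillPoly(M,[np.int32(poly(f,h,z,0,0)*8)],1)
        mo=cv2.moments(M,True);print(z,round(mo['m10']/mo['m00']/8,2),round(mo['m01']/mo['m00']/8,2),round(mo['m00']/64),end=' | ')
    print()
E
```

```text
side1 mask centroid [319.27 220.8 ] area 740 bbox [292 206  50  30] 134 320.32 219.37 764 | 129 320.35 221.22 762 | 
si5 mask centroid [319.47 221.22] area 556 bbox [304 204  32  34] 134 319.34 219.62 664 | 129 319.31 221.52 658 | 
si10 mask centroid [318.75 221.38] area 600 bbox [302 204  34  35] 134 319.34 219.62 664 | 129 319.31 221.52 658 | 
scene1 mask centroid [266.18 205.83] area 637 bbox [246 189  45  36] 134 265.54 204.98 688 | 129 265.84 206.4 684 | 
sc5 mask centroid [266.3  205.98] area 481 bbox [251 187  31  38] 134 266.48 205.08 538 | 129 266.76 206.38 534 | 
sc10 mask centroid [266.08 205.97] area 485 bbox [250 187  32  38] 134 266.48 205.08 538 | 129 266.76 206.38 534 |
```

>>> servo_tool([
  [-15, 0, 0, 0, 0, 0, -1],
  [-14, 0, 10, 0, 0, 0, -1],
  [0, 0, 20, 0, 0, 0, -1],
  [0, 0, 20, 0, 0, 0, -1],
  [0, 0, 20, 0, 0, 0, -1],
  [0, 0, 20, 0, 0, 0, -1],
  [0, 0, 0, 0, 0, 0, -1],
])

```text
t: 15.08
tcp_pos: [0.5318, 0.0579, 0.1413]
tool_rot: [0.634, 0.773, -0.009, -0.013]
force: [-1.2, 0.1, 0.1]
finger_gap: 0.001
```

```bash
python3 arc.py
```

```text
t 15.08 tcp [0.5318 0.0579 0.1413] yaw(tool y from world x) 0.197 z [-0.031  0.002 -1.   ] F [-1.2  0.1  0.1] M [ 0.02 -0.    0.07] gap 0.001 q [-0.1   0.55  1.72 -0.    0.91 -0.3 ]
iso rel x -12.1 y 30.9 z 57.8 r 65.6 theta 2.06
```

>>> servo_tool([
  [-2, 6, 0, -0.031, 0, 0, -1],
  [0, 6, 0, 0, 0, 0, -1],
  [0, 0, 2, 0, 0, 0, -1],
  [0, 0, 3, 0, 0, 0, -1],
  [0, 0, 0, 0, 0, 0, -1],
])

```text
t: 15.5
tcp_pos: [0.5417, 0.0582, 0.1327]
tool_rot: [0.634, 0.773, -0.001, -0.007]
force: [0.3, -0.4, 0.4]
finger_gap: 0.001
```

```bash
python3 arc.py
```

```text
t 15.5 tcp [0.5417 0.0582 0.1327] yaw(tool y from world x) 0.197 z [-0.011  0.008 -1.   ] F [ 0.3 -0.4  0.4] M [-0.01 -0.06  0.  ] gap 0.001 q [-0.1   0.56  1.72  0.01  0.87 -0.3 ]
iso rel x -2.3 y 29.1 z 49.2 r 57.2 theta 2.11
```

>>> servo_tool([
  [0, 2, 4, 0, 0, 0, -1],
  [0, 0, 2, 0, 0, 0, -1],
  [0, 0, 2, 0, 0, 0, -1],
])

```text
t: 15.75
tcp_pos: [0.5456, 0.0563, 0.1293]
tool_rot: [0.633, 0.774, -0.002, -0.003]
force: [-1.5, -1.0, 4.6]
finger_gap: 0.002
```

```bash
python3 arc.py
```

```text
t 15.75 tcp [0.5456 0.0563 0.1293] yaw(tool y from world x) 0.2 z [-0.007  0.002 -1.   ] F [-1.5 -1.   4.6] M [-0.18  0.17  0.02] gap 0.002 q [-0.1   0.57  1.71  0.    0.86 -0.3 ]
iso rel x 1.1 y 26.5 z 45.8 r 52.9 theta 2.10
```

>>> servo_tool([
  [0, 0, 3, 0, 0, 0, -1],
  [1, 0, 3, 0, 0, 0, -1],
  [1, 0, 3, 0, 0, 0, -1],
])

```text
t: 16.0
tcp_pos: [0.5482, 0.0547, 0.1268]
tool_rot: [0.631, 0.776, -0.002, 0.002]
force: [-4.7, -5.3, 15.2]
finger_gap: -0.003
```

```bash
python3 arc.py
```

```text
t 16.0 tcp [0.5482 0.0547 0.1268] yaw(tool y from world x) 0.204 z [-0.    -0.006 -1.   ] F [-4.7 -5.3 15.2] M [-0.75  0.71  0.01] gap -0.003 q [-0.1   0.58  1.71 -0.01  0.85 -0.3 ]
iso rel x 3.3 y 24.4 z 43.3 r 49.7 theta 2.08
```

>>> servo_tool([
  [-2, 0, -5, 0, 0, 0, -1],
  [0, 0, -20, 0, 0, 0, -1],
  [0, 0, -30, 0, 0, 0, -1],
  [0, 0, -30, 0, 0, 0, -1],
  [0, 0, -30, 0, 0, 0, -1],
  [0, 0, 0, 0, 0, 0, -1],
  [0, 0, 0, 0, 0, 0, -1],
])

```text
t: 16.58
tcp_pos: [0.5494, 0.054, 0.249]
tool_rot: [0.631, 0.775, -0.002, 0.002]
force: [0.3, -0.5, -1.3]
finger_gap: 0.001
```

```bash
python3 st.py; python3 -c "
from h import *
for n in ['wrist','scene','side']:snap(n,n[:2]+'12.png')
k=130/400
a=cv2.imread('pics/sc12.png')[150:280,210:340];b=cv2.imread('pics/si12.png')[180:310,240:370]
cv2.imwrite('pics/c12.png',np.hstack([cv2.resize(a,(400,400),interpolation=2),cv2.resize(b,(400,400),interpolation=2)]))"
```

```text
t 16.58 tcp [0.5494 0.054  0.249 ] yaw(tool y from world x) 0.204 z [ 0.001 -0.006 -1.   ] F [ 0.3 -0.5 -1.3] M [0.02 0.01 0.02] gap 0.001 q [-0.1   0.41  1.6  -0.01  1.13 -0.3 ]
```

View pics/c12.png

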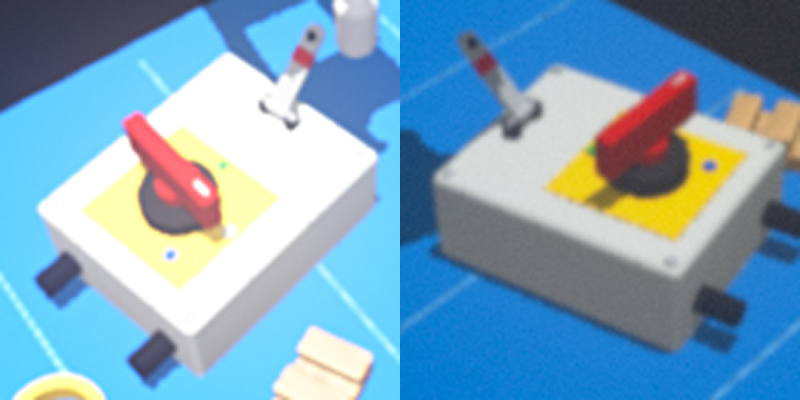

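The second, firmer push left the hasp exactly where it was (scene crop tip 317,26; side crop tip 465,32), so it is at its stop. The handle is up near the white mark, and the arm is clear of everything.

```bash
python3 -c "
from station import manip
print(manip.sign_off())"
```

```text
the job is handed in; nothing more can be done
None
```

The isolator is off and the hasp is swung out to its stop. I handed the job in at about 17 s with the arm clear of everything.

**Handle:** I gripped it, pushed it down and turned it clockwise. Upward pulls about every 0.09 rad from 1.11 to 1.57 found it caught. It rose fully at about 1.66, so I pressed again, moved to about 1.70 and it rose there too. I never went past 1.70, so it stayed well short of the blue mark.

**Is the handle up?** The grip height returned to its starting value of 113 mm. After I let go, the bar's position in both fixed cameras matched its starting height to within about 1 mm. My first, rougher hand-picked pixels could not settle this.

**Hasp:** I swung it over until it resisted with about 26 N. After letting go, I pushed it once more with the closed fingers to about 15 N and it did not move. The camera estimate of its angle is about 2.24 rad. That is slightly under the nominal 2.3, but within my pixel-picking error, and the force says it is at the stop.

**Bystanders:** The arm never went near the bottle, the tape roll or the wooden rest, and they look undisturbed. I did not measure their positions before and after.

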